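Swing a jar round to the scanner and hold it

TASK

Bring the tall knob-lidded jar on the carousel round to the scanner, so that it stands right in front of the scanner's window with the tag on its side squarely facing the window: twist the jar in its swivel seat by its knob and swing the turntable, which is sprung and runs back to its stop when let go. Finish with the gripper still holding the jar, so that the turntable stays still there, and leave the loose things on the bench alone.

Things in the scene. Friction and masses are not known exactly. Their poses are not given: they have to be found in the camera images.
- carousel: Fixed round steel foot, 132 mm across, of the carousel; origin on the bench top, on the turntable's vertical axis; its -x points to the jar's seat while the turntable is parked. The turntable carries three containers, 52 mm from the axis: the tall jar, a wide filler tub 61 mm high and a short screw jar 79 mm high (these two fixed to it, tops 95 and 113 mm above the bench).
- turntable (a joint): Angle (rad) of the turntable, a plywood disc 180 mm across, top 32 mm above the bench: 0 parked against its stop, where it starts, growing CLOCKWISE seen from above, at most 2.2. A spring drives it back to 0 (about 0.12 N m at 0, 0.24 N m at 1.5 rad; friction 0.02 N m).
- jar: The tall white jar, 54 mm across, in a swivel seat on the turntable. Origin: centre of its underside, 36 mm above the bench; z up, x points out through the tag. Round grey knob on its lid: 37 mm across, 94 to 134 mm above the underside (lid under it 53 mm across). It turns about its own z by friction (0.04 N m), stays as left relative to the turntable, and does not lift out.
- knob (a point): Centre of the jar's knob on the jar's axis, 119 mm above the jar's underside, 155 mm above the bench (25 mm above the lid).
- tag (a point): Outer face of the upright rectangular tag (26 x 40 mm, steel holder) on the jar's side, 34 mm from the jar's axis, 78 mm above the bench; its face looks along the jar's x axis.
- scanner: Fixed grey scanner block, 36 x 56 x 94 mm, top 99 mm above the bench, on a flat arm that is set at a new angle about the carousel's axis each time. Origin on the bench top ON THE CAROUSEL'S AXIS; the block stands along its -x axis, centre 133 mm from the origin; its dark window looks back to the axis, 113 mm from it.
- jar_spot (a point): Point where the centre of the jar's underside must stand: between the turntable's axis and the scanner, 52 mm from the axis, 36 mm above the bench.
- tag_spot (a point): Point where the centre of the tag's face must stand: 34 mm from jar_spot straight towards the scanner, 78 mm above the bench.
- screw_carton: Loose bystander: brown carton 60 x 90 x 45 mm, origin at the centre of its underside.
- tape_measure: Loose bystander: black tape measure 38 x 90 x 80 mm, origin at the centre of its underside.
- pliers: Loose bystander: pliers 67 x 166 x 14 mm lying flat, origin at the centre of the underside.
- oak_block: Loose bystander: oak offcut 44 x 90 x 27 mm, origin at the centre of its underside.

How it is judged:
At the end, for the whole second after the job is handed in: The jar's centre is within 8 mm of jar_spot and its tag within 10 mm of tag_spot (seen from above), the jar's x axis within 0.2 rad of the line to the scanner, the fingers still press on the jar with over 2 N, and turntable and jar are still (under 0.05 and 0.08 rad/s) (horizontal distance between jar and jar_spot below 0.008 m and horizontal distance between tag and tag_spot below 0.01 m and angle between the x axis of jar and the x axis of scanner, either way round below 0.2 rad and contact force between the fingers and jar above 2 N and velocity of joint turntable between -0.05 and 0.05 rad/s and angular speed of jar below 0.08 rad/s); the arm keeps its last pose, push and grip.
It fails at once if a loose bystander was moved by more than 20 mm (distance of any of screw_carton, tape_measure, pliers, oak_block from where it was at the start of the episode above 0.02 m).
It also fails if it takes over 53 s, if anything falls off the work surface, if the arm or the gripper's body presses on something with over 40 N, if the wrist force passes 120 N, or if a joint passes its speed limit or range.

ROBOT

A 6-joint arm with a two-finger parallel gripper is mounted at the origin on a cart in front of the work surface, level with it; the furniture and walls round the work are solid. World frame = base frame: x ahead of the robot, y to its left, z up, the work surface at z = 0. Lengths are in m, angles in rad, forces in N, time in s.
With the tool pointing down it reaches from about 0.35 to 0.85 m from the base axis. Payload 8.1 kg.
Tool frame: the origin (TCP) lies at the very end of the fingers, on their centre line; the grasp point (between the pads) lies ctrl.grasp_offset behind it (ctrl.grasp_offset is the distance from the TCP to the grasp point, in m); z points along the fingers, y is the line along which they close (so a half turn about z gives the same grasp; the last joint's range is limited). The gripper opens to 93 mm and grips with 3 to 60 N. Pads are 15 mm wide; open, the fingers measure 128 mm over their backs; the gripper's body (75 mm by 188 mm) begins 65 mm behind the grasp point.
Start: joints at [1.072, 0.13, 1.488, -0, 1.523, -0.085], TCP at [0.241, 0.549, 0.219] pointing down, gripper open.
Joint ranges: [-2.96, 2.96], [-0.89, 2.26], [0.02, 2.5], [-1.34, 4.48], [0, 2.73], [-2.66, 2.66]. Speed limits (rad/s): [2.39, 2.39, 2.79, 3.14, 3.14, 3.14].

INTERFACE

Orientations are given as a unit quaternion [w, x, y, z].
In Python, from station import ctrl gives the robot as it stands.
- The arm moves only by the tool step_hand, called after ">>>" as a command line: name --pt "numbers of a row" for each row, then --argument value for the rest. Schema: {"type":"object","properties":{"plan":{"type":"array","items":{"type":"array","items":{"type":"number"},"minItems":6,"maxItems":6},"minItems":1,"maxItems":5},"finger_gap":{"type":"number"},"only":{"type":"string"},"quiet":{"type":"boolean"},"lines":{"type":"string"}},"required":["plan"],"additionalProperties":false}. plan is a list of rows, 1 to 5 of them, each of 6 numbers: dx, dy, dz in m, then a rotation vector rx, ry, rz in rad; each row is the pose to reach, as a shift and turn from the pose commanded when the call began, along the tool's axes at that moment; what a row does not reach only later rows make up. A row lasts 1/8 s, in which the tool goes at most 0.0625 m and 0.188 rad, less where a joint would pass 70% of its speed; a pose out of reach is approached as far as the arm can. finger_gap is the finger opening in m, set as the call begins (left out keeps the last). The fingers move at their own pace and stop on an object; the grip force is fixed at half the most. Time passes only in rows, so rows that do not move let the fingers close. The tool returns the time, the measured TCP pose, the force, the opening and the grip force at its end. only (a regular expression) keeps the lines of the reply that match it, lines (a string "A,B") keeps lines A to B, and quiet returns only ok. Input that does not fit is refused with a message, and nothing moves.
- ctrl.sense(): the state, without advancing time (a new reading comes with each control period).
- ctrl.get_image(name): name is "side" or "top"; returns a dict with "color" (480x640x3 uint8, red, green, blue), "intrinsics" (3x3 intrinsics, pixels), "xyz" and "orientation" of the camera in the world. Camera axes: x right, y down, z forward; pixel columns grow to the right and rows downward; lengths in m; the calibration is good to about 2 mm. A picture is of the moment at which its call begins. There is no depth.
- ctrl.job_done(): hands the job in; it is judged then, once.
The state is a dict: "t": time; "qpos": joint angles; "dq": joint speeds; "tau": joint torques, N m; "tcp_pos": TCP position; "ee_rot": TCP orientation; "contact_force": force on the tool from outside, world axes, zero at the start; "torque": the same for the moment, N m; "finger_gap": finger opening in m; "gripper_force": force on a finger pad.
Only numpy, scipy, OpenCV 4.12 (cv2) and the standard library are available. Lean on these libraries where they do the work, as an engineer would, in place of code of your own. Each camera call takes 0.05 s, during which the arm holds its last target. There are 200 camera calls.

## Working session

There is one attempt and no reset: what is moved stays moved. The work goes in short steps, Python scripts to look and compute and a tool call to move; the robot and the scene stay as the last step left them, time stands still between calls to the robot, and variables do not carry over. Pictures are saved under pics/ and viewed, at most 10 in all, crops included, and the job is handed in when it is done.

```bash
mkdir -p pics; ls; cat > h.py <<'E'
import numpy as np,cv2
from scipy.spatial.transform import Rotation as R
def rot(q): return R.from_quat([q[1],q[2],q[3],q[0]]).as_matrix()
def snap(ctrl,name,fn):
    im=ctrl.get_image(name); cv2.imwrite('pics/'+fn,im['color'][:,:,::-1])
    np.savez('pics/'+fn+'.npz',K=im['intrinsics'],p=im['xyz'],q=im['orientation'])
def world(fn,u,v,z):
    d=np.load('pics/'+fn+'.npz'); M=d['q']; M=rot(M) if M.shape==(4,) else M
    r=M@np.linalg.inv(d['K'])@[u,v,1]; return d['p']+r*(z-d['p'][2])/r[2]
def pix(fn,P):
    d=np.load('pics/'+fn+'.npz'); M=d['q']; M=rot(M) if M.shape==(4,) else M
    c=d['K']@(M.T@(np.array(P)-d['p'])); return c[:2]/c[2]
E
python3 - <<'E'
from station import ctrl
from h import *
snap(ctrl,'top','t0.png');snap(ctrl,'side','s0.png')
s=ctrl.sense();print(s['tcp_pos'],s['ee_rot'],ctrl.grasp_offset,s['t'])
for n in('t0.png','s0.png'):
    d=np.load('pics/'+n+'.npz');print(d['p'],d['q'],d['K'])
E
```

```text
pics
station.py
[0.24099398 0.54889711 0.21768638] [-2.31216844e-04  2.05436550e-01  9.78670064e-01 -8.22712611e-04] 0.0188 0.1
[ 0.3788134  -0.10214952  1.75498776] [ 0.02149367 -0.70241284  0.71122417 -0.0177314 ] [[617.28755979   0.         317.15502144]
 [  0.         617.28755979 237.48409358]
 [  0.           0.           1.        ]]
[ 0.28199447 -1.51972525  1.06257712] [-0.47145018  0.87999197 -0.04721864  0.03345548] [[601.50078395   0.         319.49455214]
 [  0.         601.50078395 240.35947054]
 [  0.           0.           1.        ]]
```

View pics/t0.png

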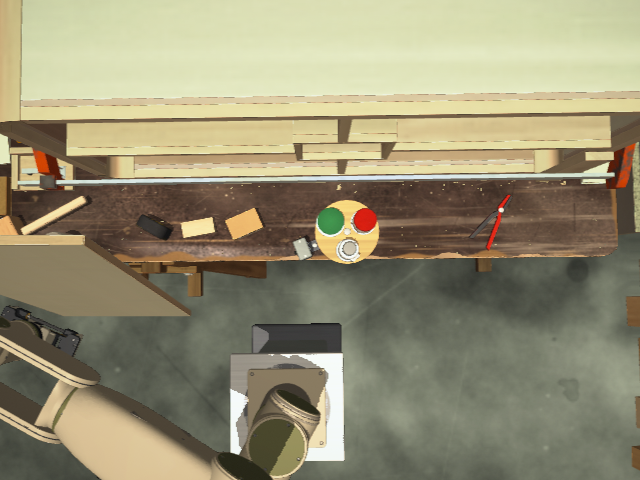

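View pics/s0.png

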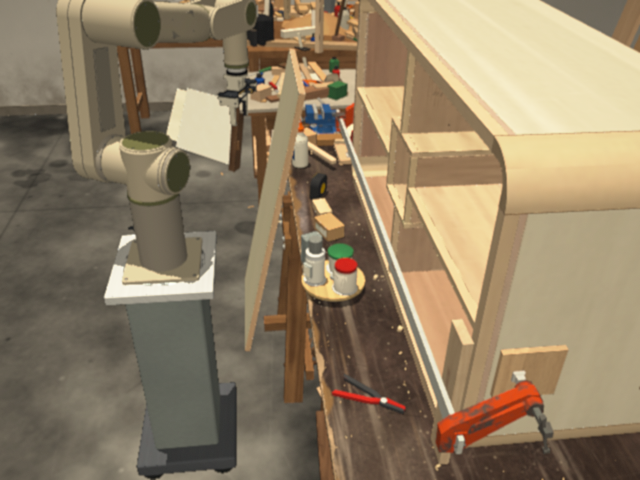

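```bash
python3 - <<'E'
from h import *
a=cv2.imread('pics/t0.png')[180:280,275:395];cv2.imwrite('pics/c1.png',cv2.resize(a,None,fx=6,fy=6,interpolation=cv2.INTER_CUBIC))
a=cv2.imread('pics/s0.png')[220:310,290:380];cv2.imwrite('pics/c2.png',cv2.resize(a,None,fx=6,fy=6,interpolation=cv2.INTER_CUBIC))
for uv in((0,236),(85,236),(188,315),(0,325),(60,300)): print(uv,[world('t0.png',*uv,z).round(3) for z in(0,.3,.6)])
E
```

```text
(0, 236) [array([0.492, 0.812, 0.   ]), array([0.473, 0.656, 0.3  ]), array([0.453, 0.5  , 0.6  ])]
(85, 236) [array([0.489, 0.569, 0.   ]), array([0.47 , 0.454, 0.3  ]), array([0.451, 0.34 , 0.6  ])]
(188, 315) [array([0.261, 0.275, 0.   ]), array([0.281, 0.21 , 0.3  ]), array([0.301, 0.146, 0.6  ])]
(0, 325) [array([0.239, 0.808, 0.   ]), array([0.263, 0.653, 0.3  ]), array([0.287, 0.497, 0.6  ])]
(60, 300) [array([0.308, 0.639, 0.   ]), array([0.32 , 0.512, 0.3  ]), array([0.332, 0.385, 0.6  ])]
```

View pics/c1.png

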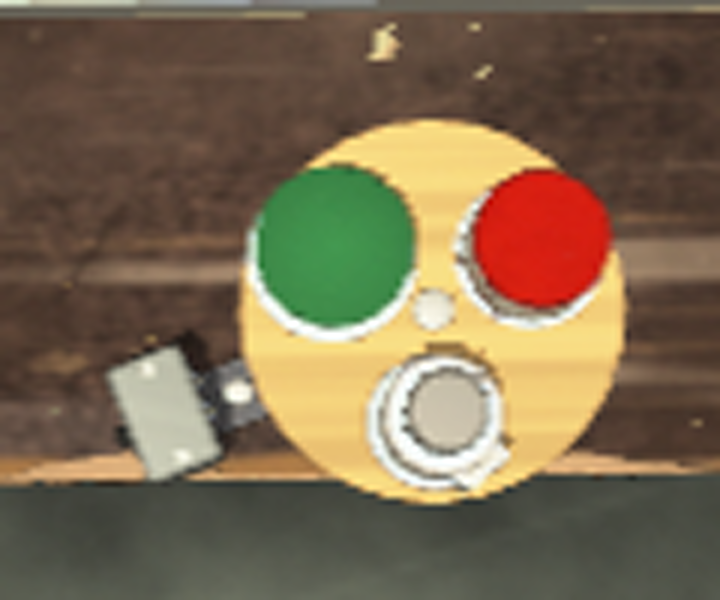

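View pics/c2.png

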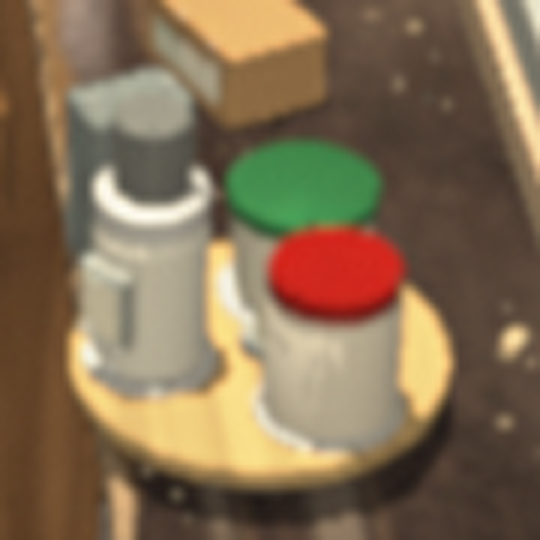

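```bash
python3 - <<'E'
from h import *
f=lambda u,v,z:world('t0.png',275+(u+.5)/6-.5,180+(v+.5)/6-.5,z)
ax=f(433,310.5,.032);kn=f(449,410,.170);tg=f(483,466,.098);sc=f(164,413,.099)
A=f(107,375,.099);B=f(183,345,.099);C=f(222,455,.099);D=f(152,480,.099);
print(ax,kn,tg,sc, np.linalg.norm((kn-ax)[:2]),np.linalg.norm((sc-ax)[:2]),np.linalg.norm((tg-kn)[:2]))
ang=lambda v:np.degrees(np.arctan2(v[1],v[0]))
print(ang(kn-ax),ang(sc-ax),ang(tg-kn),'block normals',ang(A-B)),print(ang(D-C),ang(B-C)+90,ang(A-D)+90)
g=lambda u,v,z:world('s0.png',290+(u+.5)/6-.5,220+(v+.5)/6-.5,z)
print('side',g(155,110,.17),g(260,365,.032),g(110,300,.078))
def tri(a,b):
    z=np.linspace(-.5,1.2,341);P=[world('t0.png',*a,k) for k in z];e=[np.linalg.norm(pix('s0.png',p)-b) for p in P];i=np.argmin(e);return P[i].round(3),e[i].round(1)
print(tri((85,236),(293,50)),tri((188,315),(247,350)),tri((85,236),(302,75)),tri((188,315),(293,50)),tri((85,236),(280,320)))
print(tri((0,236),(293,50)))
E
```

```text
[ 0.49073906 -0.17653275  0.032     ] [ 0.43900915 -0.17678339  0.17      ] [ 0.41650175 -0.19498975  0.098     ] [ 0.44195966 -0.05263374  0.099     ] 0.05173051640727416 0.13315551877532145 0.02894916771716038
-179.7223856279342 111.48970251608137 -141.03041002530335 block normals 110.85668953369021
108.94166700626118 108.84350862402486 112.58010211454076
side [ 0.43923155 -0.17326092  0.17      ] [ 0.48888792 -0.18600444  0.032     ] [ 0.41755248 -0.1902866   0.078     ]
(array([0.457, 0.372, 0.515]), np.float64(10.1)) (array([ 0.228,  0.382, -0.5  ]), np.float64(46.2)) (array([0.462, 0.407, 0.425]), np.float64(1.9)) (array([0.3  , 0.149, 0.585]), np.float64(39.3)) (array([ 0.52,  0.76, -0.5 ]), np.float64(78.2))
(array([0.462, 0.573, 0.46 ]), np.float64(6.5))
```

```bash
python3 - <<'E'
from h import *
for n,k,o in(('s0.png',(.4392,-.1733),(290,220)),('t0.png',(.4390,-.1768),(275,180))):
  for a in(200,210,215,220,225,230):
    n_=np.array([np.cos(np.radians(a)),np.sin(np.radians(a))]);t=np.array([-n_[1],n_[0]])
    print(n,a,[((pix(n,[*(np.array(k)+.034*n_+s*.013*t),z])-o)*6+2.5).round().astype(int).tolist() for s,z in((1,.098),(-1,.098),(-1,.058),(1,.058))])
a=cv2.imread('pics/t0.png')[240:268,335:367];a=cv2.resize(a,None,fx=12,fy=12,interpolation=cv2.INTER_CUBIC)
b=cv2.imread('pics/s0.png')[245:290,295:330];b=cv2.resize(b,None,fx=12,fy=12,interpolation=cv2.INTER_CUBIC)
c=np.zeros((560,800,3),np.uint8);c[:a.shape[0],:384]=a;c[:b.shape[0],380:800]=b[:,:420];cv2.imwrite('pics/c3.png',c)
E
```

```text
s0.png 200 [[99, 274], [74, 244], [75, 314], [99, 345]]
s0.png 210 [[110, 279], [77, 252], [77, 322], [109, 350]]
s0.png 215 [[116, 281], [79, 256], [79, 326], [115, 352]]
s0.png 220 [[122, 283], [81, 260], [81, 330], [122, 354]]
s0.png 225 [[129, 285], [84, 263], [84, 334], [128, 355]]
s0.png 230 [[135, 286], [88, 267], [88, 337], [135, 356]]
t0.png 200 [[496, 477], [441, 498], [438, 499], [491, 479]]
t0.png 210 [[506, 467], [456, 496], [451, 498], [500, 469]]
t0.png 215 [[510, 461], [463, 495], [458, 496], [504, 463]]
t0.png 220 [[513, 455], [469, 493], [465, 494], [508, 457]]
t0.png 225 [[516, 448], [476, 490], [471, 492], [511, 451]]
t0.png 230 [[519, 442], [482, 487], [477, 488], [513, 444]]
```

View pics/c3.png

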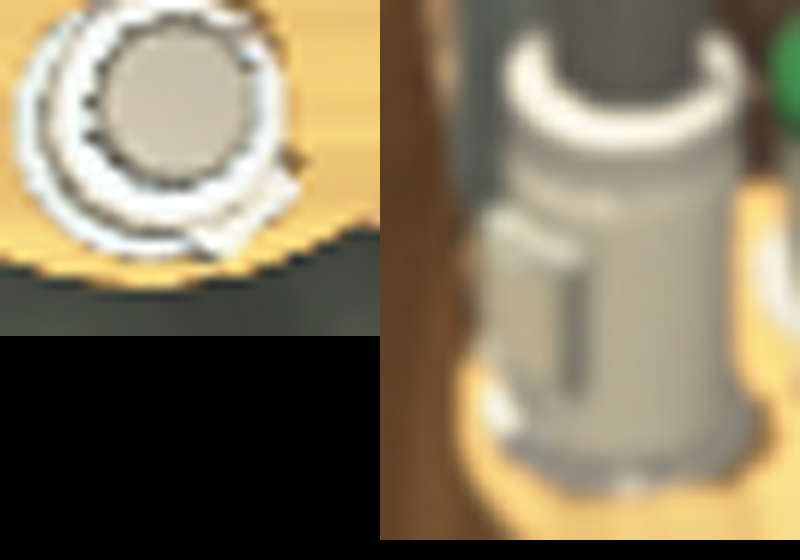

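```bash
cat >> h.py <<'E'
def calc(ctrl,targets):
    s=ctrl.sense();M=rot(s['ee_rot']);y0=np.arctan2(M[1,1],M[0,1])
    print('t',s['t'],s['tcp_pos'].round(4),'yaw',np.degrees(y0).round(1),'tilt',np.degrees(np.arccos(-M[2,2])).round(2))
    for x,y,z,w in targets:
        dw=(np.radians(w)-y0)
        print((M.T@(np.array([x,y,z])-s['tcp_pos'])).round(4),'rz',(-dw).round(3))
E
python3 - <<'E'
from station import ctrl
from h import *
calc(ctrl,[(.25,.3,.225,66),(.34,.12,.225,66)])
E
```

```text
t 0.1 [0.241  0.5489 0.2177] yaw 66.3 tilt 0.1
[-0.1083 -0.2243 -0.0069] rz 0.005
[-0.2631 -0.3529 -0.0067] rz 0.005
```

>>> step_hand --pt "-0.027 -0.056 -0.002 0 0 0" --pt "-0.054 -0.112 -0.004 0 0 0" --pt "-0.081 -0.168 -0.006 0 0 0" --pt "-0.108 -0.224 -0.007 0 0 0" --pt "-0.15 -0.26 -0.007 0 0 0" --finger_gap 0.09

```text
t: 0.72
tcp_pos: [0.2733, 0.2493, 0.2253]
ee_rot: [0.0, 0.205, 0.979, 0.0]
contact_force: [1.4, -0.2, 0.2]
finger_gap: 0.0898
gripper_force: 0.0
```

```bash
python3 - <<'E'
from station import ctrl
from h import *
calc(ctrl,[(.35,.1,.225,66),(.435,-.177,.225,55)])
print(ctrl.sense()['contact_force'])
E
```

```text
t 0.725 [0.2733 0.2493 0.2253] yaw 66.4 tilt 0.02
[-0.1301 -0.106   0.0003] rz 0.007
[-3.190e-01 -3.257e-01  3.000e-04] rz 0.199
[ 1.36837217 -0.22878322  0.21054821]
```

>>> step_hand --pt "-0.045 -0.035 0 0 0 0" --pt "-0.088 -0.07 0 0 0 0.03" --pt "-0.13 -0.106 0 0 0 0.06" --pt "-0.17 -0.15 0 0 0 0.1" --pt "-0.21 -0.196 0 0 0 0.15"

```text
t: 1.35
tcp_pos: [0.3877, -0.0148, 0.2255]
ee_rot: [0.0, 0.279, 0.96, 0.0]
contact_force: [0.9, 0.7, 0.2]
finger_gap: 0.0899
gripper_force: 0.0
```

```bash
python3 - <<'E'
from station import ctrl
from h import *
calc(ctrl,[(.439,-.176,.225,55)])
E
```

```text
t 1.35 [ 0.3877 -0.0148  0.2255] yaw 57.6 tilt 0.02
[-0.1297 -0.1087  0.0005] rz 0.046
```

>>> step_hand --pt "-0.043 -0.036 0 0 0 0.02" --pt "-0.087 -0.073 0 0 0 0.046" --pt "-0.13 -0.109 0 0 0 0.046" --pt "-0.13 -0.109 0 0 0 0.046"

```text
t: 1.85
tcp_pos: [0.4388, -0.1775, 0.2245]
ee_rot: [-0.001, 0.302, 0.953, -0.0]
contact_force: [-0.2, 0.8, -0.2]
finger_gap: 0.0901
gripper_force: 0.0
```

```bash
python3 - <<'E'
from station import ctrl
from h import *
calc(ctrl,[(.439,-.176,.137,55)])
E
```

```text
t 1.85 [ 0.4388 -0.1775  0.2245] yaw 54.8 tilt 0.12
[0.0006 0.0014 0.0875] rz -0.003
```

>>> step_hand --pt "0 0 0.04 0 0 0" --pt "0 0.001 0.07 0 0 0" --pt "0 0.001 0.087 0 0 0" --pt "0 0.001 0.087 0 0 0"

```text
t: 2.35
tcp_pos: [0.4388, -0.1727, 0.1376]
ee_rot: [-0.001, 0.3, 0.954, 0.0]
contact_force: [-0.6, 0.0, -0.1]
finger_gap: 0.09
gripper_force: 0.0
```

```bash
python3 - <<'E'
from station import ctrl
from h import *
calc(ctrl,[(.439,-.176,.137,55)])
snap(ctrl,'side','s1.png')
a=cv2.imread('pics/s1.png')[200:320,260:390];cv2.imwrite('pics/c4.png',cv2.resize(a,None,fx=5,fy=5,interpolation=cv2.INTER_CUBIC)[:600])
E
```

```text
t 2.35 [ 0.4388 -0.1727  0.1376] yaw 55.1 tilt 0.15
[-0.002  -0.0026  0.0006] rz 0.002
```

View pics/c4.png

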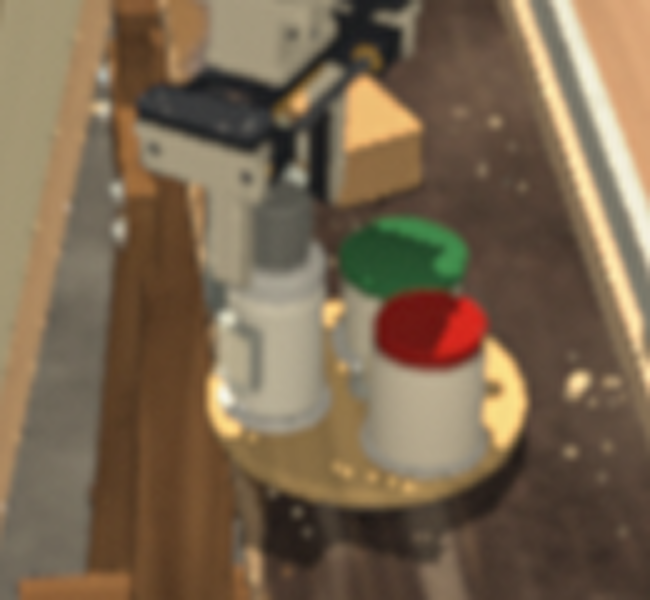

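The crop shows the fingers straddling the grey knob at (280,225), with the left finger beside it at (228,230) and nothing touched. Next I close.

>>> step_hand --pt "-0.002 -0.002 0 0 0 0" --pt "-0.002 -0.002 0 0 0 0" --pt "-0.002 -0.002 0 0 0 0" --pt "-0.002 -0.002 0 0 0 0" --pt "-0.002 -0.002 0 0 0 0" --finger_gap 0.0

```text
t: 3.02
tcp_pos: [0.4402, -0.1765, 0.1387]
ee_rot: [0.0, 0.3, 0.954, -0.0]
contact_force: [-0.4, 0.5, 0.1]
finger_gap: 0.0446
gripper_force: 0.0
```

>>> step_hand --pt "0 0 0 0 0 0" --pt "0 0 0 0 0 0"

```text
t: 3.28
tcp_pos: [0.4399, -0.1766, 0.1386]
ee_rot: [-0.0, 0.3, 0.954, -0.0]
contact_force: [-3.5, -1.9, 0.6]
finger_gap: 0.0353
gripper_force: 30.0
```

```bash
python3 - <<'E'
from station import ctrl
from h import *
ax=np.array([.4907,-.1765]);T=[]
s=ctrl.sense();k=s['tcp_pos'][:2]-ax;r=np.linalg.norm(k);a0=np.degrees(np.arctan2(k[1],k[0]))%360;print(r,a0,s['contact_force'],s['torque'])
for i in range(1,6):
    a=180-69.2*i/12;T.append((ax[0]+.052*np.cos(np.radians(a)),ax[1]+.052*np.sin(np.radians(a)),.137,55-110.2*i/12))
calc(ctrl,T)
E
```

```text
0.05077058840236149 180.1584303917215 [-3.46514024 -1.86292355  0.55411238] [-0.27363827  0.3495715   0.02800137]
t 3.275 [ 0.4399 -0.1766  0.1386] yaw 55.1 tilt 0.04
[0.0039 0.0038 0.0016] rz 0.161
[0.0062 0.0085 0.0016] rz 0.322
[0.008  0.0134 0.0016] rz 0.482
[0.0093 0.0185 0.0016] rz 0.642
[0.0102 0.0237 0.0016] rz 0.802
```

>>> step_hand --pt "0.0036 0.0038 0.001 0 0 0.16" --pt "0.006 0.0085 0.001 0 0 0.32" --pt "0.008 0.0134 0.001 0 0 0.48" --pt "0.0093 0.0185 0.001 0 0 0.64" --pt "0.0102 0.0237 0.001 0 0 0.80"

```text
t: 3.9
tcp_pos: [0.4453, -0.1514, 0.1386]
ee_rot: [0.0, 0.65, 0.76, -0.0]
contact_force: [-5.3, -0.5, 8.3]
finger_gap: 0.0349
gripper_force: 30.0
```

```bash
python3 - <<'E'
from station import ctrl
from h import *
ax=np.array([.4907,-.1765]);T=[]
for i in range(5,11):
    a=180-69.2*i/12;T.append((ax[0]+.052*np.cos(np.radians(a)),ax[1]+.052*np.sin(np.radians(a)),.137,55-110.2*i/12))
calc(ctrl,T);s=ctrl.sense();print(s['contact_force'],s['torque'],s['gripper_force'],s['qpos'])
E
```

```text
t 3.9 [ 0.4453 -0.1514  0.1386] yaw 8.9 tilt 0.04
[ 0.     -0.0001  0.0016] rz -0.003
[0.004  0.0033 0.0016] rz 0.157
[0.0076 0.0071 0.0016] rz 0.318
[0.0108 0.0112 0.0016] rz 0.478
[0.0136 0.0156 0.0016] rz 0.638
[0.0159 0.0203 0.0015] rz 0.798
[-5.29660277 -0.4582127   8.25566011] [-0.1522339   0.96329375  0.01455719] 29.99621688737534 [-4.36242447e-01 -1.74543594e-01  1.93639827e+00 -7.87855113e-04
  1.37963957e+00 -5.91705628e-01]
```

>>> step_hand --pt "0.004 0.0033 -0.0005 0 0 0.157" --pt "0.0076 0.0071 -0.001 0 0 0.318" --pt "0.0108 0.0112 -0.001 0 0 0.478" --pt "0.0136 0.0156 -0.001 0 0 0.638" --pt "0.0159 0.0203 -0.001 0 0 0.798"

```text
t: 4.53
tcp_pos: [0.4623, -0.132, 0.1386]
ee_rot: [-0.0, 0.894, 0.448, -0.001]
contact_force: [-4.3, -0.1, 3.0]
finger_gap: 0.0352
gripper_force: 30.0
```

```bash
python3 - <<'E'
from station import ctrl
from h import *
ax=np.array([.4907,-.1765]);T=[]
for i in range(10,13):
    a=180-69.2*i/12;T.append((ax[0]+.052*np.cos(np.radians(a)),ax[1]+.052*np.sin(np.radians(a)),.138,55-110.2*i/12))
calc(ctrl,T);s=ctrl.sense();print(s['contact_force'],s['torque'])
E
```

```text
t 4.525 [ 0.4623 -0.132   0.1386] yaw -36.8 tilt 0.09
[-0.0001  0.0008  0.0006] rz 0.001
[0.0047 0.0029 0.0006] rz 0.161
[0.0092 0.0055 0.0006] rz 0.321
[-4.30236114 -0.05169967  2.9779111 ] [-0.09132067  0.76893579  0.06169246]
```

>>> step_hand --pt "0.0047 0.0029 0 0 0 0.161" --pt "0.0092 0.0055 0 0 0 0.321" --pt "0.0092 0.0055 0 0 0 0.321" --pt "0.0092 0.0055 0 0 0 0.321"

```text
t: 5.03
tcp_pos: [0.4721, -0.127, 0.1386]
ee_rot: [-0.001, 0.953, 0.302, -0.001]
contact_force: [-6.5, 5.2, 5.7]
finger_gap: 0.0356
gripper_force: 30.0
```

```bash
python3 - <<'E'
from station import ctrl
from h import *
calc(ctrl,[(.4723,-.1279,.138,-55.2)]);s=ctrl.sense();print(s['contact_force'],s['torque'])
snap(ctrl,'top','t2.png');snap(ctrl,'side','s2.png')
a=cv2.resize(cv2.imread('pics/t2.png')[185:275,290:385],None,fx=4,fy=4,interpolation=cv2.INTER_CUBIC)
b=cv2.resize(cv2.imread('pics/s2.png')[205:305,290:385],None,fx=4,fy=4,interpolation=cv2.INTER_CUBIC)
c=np.zeros((400,770,3),np.uint8);c[:360,:380]=a;c[:,390:]=b;cv2.imwrite('pics/c5.png',c)
E
```

```text
t 5.025 [ 0.4721 -0.127   0.1386] yaw -54.9 tilt 0.16
[-0.0003  0.0009  0.0006] rz 0.006
[-6.45859355  5.19091114  5.66561536] [ 0.63309084  0.93718086 -0.02457097]
```

View pics/c5.png

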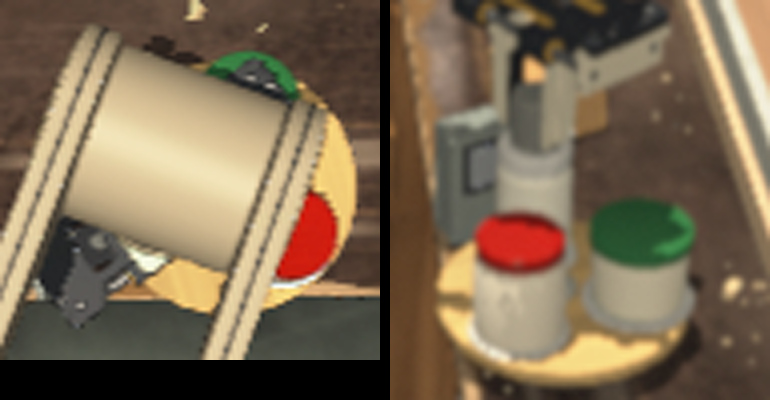

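```bash
python3 - <<'E'
from h import *
ax=world('s0.png',290+260.5/6-.5,220+365.5/6-.5,.032)
for n,z,p0,p1 in(('red',.113,(345.8,264.9),(322.4,264.6)),('green',.095,(340.2,250.6),(352.9,262.6))):
    for c in ((.4907,-.1735),(.4907,-.1765)):
        a=[world('s0.png',*p,z)[:2]-c for p in(p0,p1)]
        an=[np.degrees(np.arctan2(v[1],v[0])) for v in a];print(n,an,an[1]-an[0],[np.linalg.norm(v).round(4) for v in a])
E
```

```text
red [np.float64(-64.06148807632825), np.float64(-129.21058009535122)] -65.14909201902297 [np.float64(0.0585), np.float64(0.0585)]
red [np.float64(-62.71522451006312), np.float64(-131.14583280171396)] -68.43060829165084 [np.float64(0.0559), np.float64(0.0562)]
green [np.float64(59.47999276431744), np.float64(-20.641508870914613)] -80.12150163523205 [np.float64(0.0485), np.float64(0.0547)]
green [np.float64(61.18784890069301), np.float64(-17.64609595198502)] -78.83394485267803 [np.float64(0.0511), np.float64(0.0537)]
```

```bash
python3 - <<'E'
from h import *
k=np.array([.4721,-.1275])
for a in(95,105,110.8,117,127):
    n=np.array([np.cos(np.radians(a)),np.sin(np.radians(a))]);t=np.array([-n[1],n[0]])
    print(a,[((pix('t2.png',[*(k+d*n+s*.013*t),.098])-(290,185))*4+1.5).round().astype(int).tolist() for d,s in((.034,1),(.034,-1),(.027,1))])
a=cv2.imread('pics/t2.png')[235:263,300:340];cv2.imwrite('pics/c6.png',cv2.resize(a,None,fx=16,fy=16,interpolation=cv2.INTER_CUBIC))
E
```

```text
95 [[112, 233], [108, 195], [122, 232]]
105 [[117, 241], [106, 204], [127, 238]]
110.8 [[120, 246], [106, 210], [130, 242]]
117 [[124, 250], [106, 215], [134, 245]]
127 [[132, 255], [108, 225], [140, 249]]
```

View pics/c6.png

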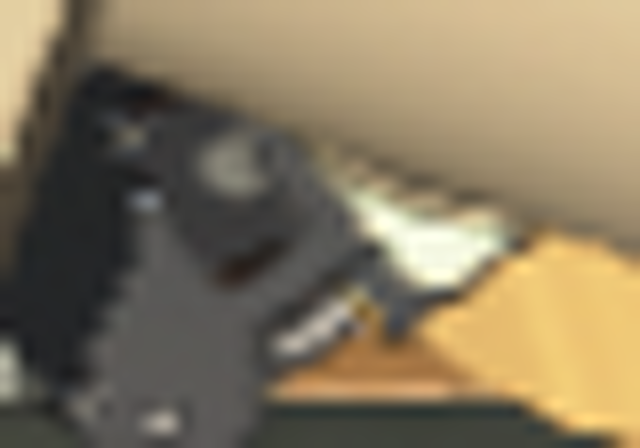

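The gripper hides the tag in this picture. The white patch at (430,235) is the jar's body, and nothing contradicts the pose from the arm's own readings. I'll let it settle, check, and hand in.

>>> step_hand --pt "0 0.0005 0 0 0 0.005" --pt "0 0.0005 0 0 0 0.005" --pt "0 0.0005 0 0 0 0.005" --pt "0 0.0005 0 0 0 0.005"

```text
t: 5.62
tcp_pos: [0.4722, -0.127, 0.1386]
ee_rot: [-0.002, 0.954, 0.3, -0.001]
contact_force: [-6.4, 7.9, 5.8]
finger_gap: 0.0355
gripper_force: 30.0
```

```bash
python3 - <<'E'
from station import ctrl
from h import *
s=ctrl.sense();calc(ctrl,[]);print(abs(s['dq']).max(),s['gripper_force'],s['contact_force'])
if abs(s['dq']).max()<.01 and s['gripper_force']>20: print(ctrl.job_done())
E
```

```text
t 5.625 [ 0.4722 -0.127   0.1386] yaw -55.1 tilt 0.2
0.0017613560406662626 30.011434128723522 [-6.40152917  7.87900219  5.82612591]
the job is handed in; nothing more can be done
None
```

I handed the job in at 5.6 s with the arm at rest and the gripper holding the jar's knob at 30 N; the arm's readings put the jar at the scanner with its tag turned to the window, but the gripper hid the tag, so I couldn't confirm its facing in the last picture.

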